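# Spin the reagent carousel until the wash bottle faces front

### The arm

A 7-joint arm with a two-finger parallel gripper is mounted at the origin on the work surface. World frame = base frame: x ahead of the robot, y to its left, z up, the work surface at z = 0. Lengths are in mm, angles in rad, forces in N, time in s.
With the tool pointing down it reaches from about 400 to 850 mm from the base axis. Payload 10.4 kg.
Tool frame: the origin (TCP) lies midway between the tips of the shut fingers; the grasp point (between the pads) lies 19 mm behind it (manip.grip_depth is the distance from the TCP to the grasp point, in mm); x points along the fingers, y is the direction in which the jaws open and shut, and the axes are right-handed (so a half turn about x gives the same grasp; the last joint's range is limited). The gripper opens to 85 mm and grips with 20 to 120 N. Pads are 22 mm wide; open, the fingers measure 114 mm over their backs; the gripper's body (76 mm by 85 mm) begins 54 mm behind the grasp point. The pads swing forward as they close: fully open they stand 13 mm farther back than shut.
Start: joints at [1.128, 0.332, -0.065, 1.46, 0.022, 1.35, -0.088], TCP at [254.759, -570.744, 231.338] pointing down, gripper open.
Joint ranges: [-2.6, 2.6], [-0.5, 2.12], [-1.47, 1.34], [0.16, 2.42], [-1.27, 4.41], [0.06, 2.06], [-2.6, 2.6]. Speed limits (rad/s): [2.22, 2.22, 2.79, 2.79, 3.14, 3.14, 3.14].

### API

Orientations are given as a rotation vector (axis times angle).
In Python, from workcell import manip gives the robot as it stands. Calls block until the motion is done:
- manip.move_ptp(position, orientation): joint-space move of the TCP to a pose.
- manip.move_straight(position, attitude=None, feed=150, contact_N=None): straight line of the TCP; attitude=None keeps the orientation; feed is the mean speed in mm/s. With contact_N (N) it stops when the force on the tool has changed by that much, and returns True; else False.
- manip.movej(angles): joint-space move.
- manip.open() and manip.close_gripper(newtons=None): open the fingers fully, or close them until they stop; newtons is the grip in N (None keeps the last).
- manip.sleep(seconds).
- manip.ik(position, orientation): joint angles nearest the present ones, or None.
- manip.get_image(name): name is "scene" or "top"; returns the picture (420x560x3 uint8, blue, green, red); there is no depth.
- manip.get_calibration(name): a dict with "fx", "fy", "cx", "cy" (pixels), "k1" (the pictures are not rectified: a ray, as slopes to the right and down, at radius r is drawn at 1 + k1 r^2 times it, then the intrinsics apply), "rvec" (rotation vector, rad) and "tvec" (3), from world to camera coordinates, as OpenCV has them. Camera axes: x right, y down, z forward; pixel columns grow to the right and rows downward; lengths in mm; the calibration is good to about 2 mm. A picture is of the moment at which its call begins. get_calibration takes no time and is no camera call.
A pose or a line that the arm cannot do raises manip.Unreachable and nothing moves.
- manip.hand_in(): hands the job in, once; it reports no verdict.
Trained networks look in the newest picture that a camera, given by its name, has taken for a name from the list of things; names that differ only in an ending like _2 or _b are one class to them, and where a whole thing is asked for, a point or a joint stands for the part that bears it (a point fixed in the world has none). Each returns a list of dicts, best first, with "confidence" (0 to 1); they miss things now and then, are a little off and sometimes report something else, mostly with a low value. They report only what shows in the picture. A call takes as long as a camera call. They do not tell look-alikes from the thing itself.
- manip.regions_of(camera, name): "pixels" (420x560 bool, what is visible of it) and "xy" ([column, row] in pixels, amid what is visible of it).
- manip.mark_of(camera, name): "xy" ([column, row] in pixels: a listed point, or the origin of a listed thing).
Readings, each from a call of its own:
- manip.get_time_s(): time.
- manip.get_joint_positions(): joint angles.
- manip.get_joint_velocities(): joint speeds.
- manip.get_effort(): joint torques, N m.
- manip.get_ee_pos(): TCP position.
- manip.get_eef_rot(): TCP orientation.
- manip.get_force(): force on the tool from outside, world axes, zero at the start.
- manip.get_ft_torque(): the same for the moment, N m.
- manip.get_opening(): opening from 0.0 (shut) to 1.0 (fully open).
Only numpy, scipy, OpenCV 4.12 (cv2) and the standard library are available. Lean on these libraries where they do the work, as an engineer would, in place of code of your own. Each camera call takes 0.05 s, during which the arm holds its last target. There are 200 camera calls.

### The job

Spin the reagent carousel on the lab bench by pushing its scalloped rim with your fingers, until the wash bottle (the one with the bent spout) faces front, squarely behind the label holder on the carousel's base, and then take your hand away. Push only the carousel, not the bottles on it: they must all ride along upright in their pockets, and nothing is to be grasped or lifted. Leave the other things on the bench where they are.

Things in the scene. Friction and masses are not known exactly. Their poses are not given: they have to be found in the camera images.
- base: Fixed white foot of the carousel: a disc 200 mm across and 10 mm high under the deck; at its front a flat tongue (64 mm wide, 6 mm high) reaches out to a sloping label holder with a blank card. Origin on the carousel's vertical axis at bench level; its own -x axis runs from there along the tongue through the middle of the label holder: that is the front. Turned up to 0.3 rad from the robot's axes.
- label (a point): Middle of the label holder at the front of the base, 189 mm from the carousel's axis, 14 mm above the bench. The holder is 70 mm wide, lies 171 to 208 mm from the axis and is at most 24 mm high.
- carousel: White deck turning either way without end on the base (stiff bearing: 1 to 2 N at the rim turns it, and it stops at once when not pushed). Origin on the axis at bench level. Outline: five round petals of 72 mm radius, centres 88 mm from the axis and 72 degrees apart, the first on the deck's own -x axis. In each petal's middle a pocket (ring 10 mm high, floor 48 mm above the bench) holds a vessel.
- valley (a point): Bottom of one of the rim's five valleys, midway between two petals (72 degrees apart; this one is on the deck, 36 degrees counter-clockwise from above of the wash bottle), 121 mm from the axis; the petals reach out to 160 mm. The rim wall is upright, 18 to 48 mm above the bench; this point is 33 mm up. A finger 30 mm thick rests on both flanks with its middle 141 mm from the axis.
- wash_bottle: The item wanted: white plastic wash bottle, 52 mm across, 112 mm to the neck, grey cap to 138 mm, with a thin bent spout rising from the cap to 170 mm and then reaching 50 mm sideways. Loose, in the pocket on the deck's own -x axis, spout pointing roughly outwards. Origin at the centre of its underside, spout along its own -x, z up. About 160 g.
- screw_bottle: Clear glass bottle with screw cap and blank paper label, 54 mm across, 115 mm tall, no spout. Loose in a pocket of the carousel. Origin at the centre of its underside, z up.
- jar: Squat clear jar with a wide white lid, 56 mm across, 60 mm tall. Loose in a pocket of the carousel. Origin at the centre of its underside, z up.
- dropper: Small amber glass dropper bottle with black collar and rubber bulb, 42 mm across, 101 mm tall. Loose in a pocket of the carousel. Origin at the centre of its underside, z up.
- beaker: Empty open glass beaker, 54 mm across, 72 mm tall. Loose in a pocket of the carousel. Origin at the centre of its underside, z up.
- tip_box: Bystander: pipette-tip box with yellow lid, 126 x 88 x 67 mm, loose on the bench to the left of the carousel. Origin at the centre of its underside.
- dish_stack: Bystander: stack of three small lidded glass culture dishes, 63 mm across, 42 mm high, loose on the bench to the right of the carousel. Origin at the centre of its underside.
- pipette: Bystander: white micropipette lying on the bench to the right of the carousel, 228 mm long along its own x, about 30 mm high. Origin on the bench under its middle.
- timer: Bystander: flat white bench timer, 62 x 66 x 16 mm, loose on the bench to the left of the carousel. Origin at the centre of its underside.
There are look-alikes about, which are no part of the job. What is shaped like the screw_bottle but purple or yellow is not meant.

How it is judged (in metres and radians):
At the end, for the whole second after the job is handed in: The wash bottle's middle is within 18 mm of the base's front line (from the axis through the middle of the label holder), on the front side; the carousel is at rest, its five vessels upright on their pocket floors, and the four things on the bench within 25 mm of their starts (y of wash_bottle in the frame of base between -0.018 and 0.018 m and x of wash_bottle in the frame of base below -0.07 m and angular speed of carousel below 0.05 rad/s and angle between each of wash_bottle, screw_bottle, jar, dropper, beaker's own z axis and vertical below 0.12 rad and height (world z) of wash_bottle between 0.044 and 0.053 m and horizontal distance between wash_bottle and carousel between 0.075 and 0.101 m and height (world z) of screw_bottle between 0.044 and 0.053 m and horizontal distance between screw_bottle and carousel between 0.075 and 0.101 m and height (world z) of jar between 0.044 and 0.053 m and horizontal distance between jar and carousel between 0.075 and 0.101 m and height (world z) of dropper between 0.044 and 0.053 m and horizontal distance between dropper and carousel between 0.075 and 0.101 m and height (world z) of beaker between 0.044 and 0.053 m and horizontal distance between beaker and carousel between 0.075 and 0.101 m and distance of each of tip_box, dish_stack, pipette, timer from where it was at the start of the episode below 0.025 m); the robot touches nothing.
It fails at once if a vessel on the carousel is lifted more than 15 mm off its pocket's floor (height (world z) of any of wash_bottle, screw_bottle, jar, dropper, beaker above 0.063 m).
It fails at once if a vessel on the carousel is tipped by more than 0.35 rad (angle between any of wash_bottle, screw_bottle, jar, dropper, beaker's own z axis and vertical above 0.35 rad).
It fails at once if a vessel on the carousel is itself pushed or held by the hand or arm (more than 1.5 N) (contact force between any of the fingers, the arm and wash_bottle above 1.5 N or contact force between any of the fingers, the arm and screw_bottle above 1.5 N or contact force between any of the fingers, the arm and jar above 1.5 N or contact force between any of the fingers, the arm and dropper above 1.5 N or contact force between any of the fingers, the arm and beaker above 1.5 N).
It fails at once if one of the other things on the bench is moved by more than 25 mm (distance of any of tip_box, dish_stack, pipette, timer from where it was at the start of the episode above 0.025 m).
It also fails if it takes over 64 s, if anything falls off the work surface, if the arm or the gripper's body presses on something with over 40 N, if the wrist force passes 120 N, or if a joint passes its speed limit or range.

## Working session

There is one attempt and no reset: what is moved stays moved. The work goes in short steps, each a Python script; the robot and the scene stay as the last script left them, time stands still between calls to the robot, and variables do not carry over. Pictures are saved under pics/ and viewed, about 8 in all and at most 12, crops included, and the job is handed in when it is done.

```bash
mkdir -p pics
cat > h.py <<'E'
import numpy as np, cv2
from workcell import manip
def cal(n):
    c=manip.get_calibration(n); R=cv2.Rodrigues(np.array(c["rvec"],float))[0]; return c,R,np.array(c["tvec"],float).ravel()
def ray(n,xy):
    c,R,t=cal(n); d=np.array([(xy[0]-c["cx"])/c["fx"],(xy[1]-c["cy"])/c["fy"]]); u=d.copy()
    for _ in range(20): u=d/(1+c["k1"]*(u@u))
    return -R.T@t, R.T@np.array([u[0],u[1],1.])
def atz(n,xy,z):
    o,d=ray(n,xy); return o+d*(z-o[2])/d[2]
def proj(n,P):
    c,R,t=cal(n); p=R@np.array(P,float)+t; u=p[:2]/p[2]; u=u*(1+c["k1"]*(u@u)); return np.array([u[0]*c["fx"]+c["cx"],u[1]*c["fy"]+c["cy"]])
def tri(a,b):
    o1,d1=ray("scene",a);o2,d2=ray("top",b)
    s=np.linalg.lstsq(np.c_[d1,-d2],o2-o1,rcond=None)[0]; p,q=o1+s[0]*d1,o2+s[1]*d2
    return (p+q)/2,np.linalg.norm(p-q)
E
python3 - <<'E'
from h import *
ims=[]
for n in("scene","top"):
    im=manip.get_image(n); cv2.imwrite(f"pics/{n}0.png",im)
    print(n,-cal(n)[1].T@cal(n)[2])
Z=dict(base=0,label=14,carousel=0,valley=33,wash_bottle=48,screw_bottle=48,jar=48,dropper=48,beaker=48,tip_box=0,dish_stack=0,pipette=0,timer=0)
for k,z in Z.items():
    for n in("scene","top"):
        for m in manip.mark_of(n,k)[:3]: print(k,n,np.round(m["xy"]),round(m["confidence"],2),np.round(atz(n,m["xy"],z)[:2]))
print(manip.get_time_s(), manip.get_eef_rot())
E
```

```text
scene [1369.33961846 -823.01221179 1048.66368213]
top [ 188.80614168    5.48950798 1633.48637539]
base scene [328. 158.] 0.62 [418. 403.]
label scene [234. 212.] 0.43 [409. -33.]
label top [294. 256.] 0.83 [400. -35.]
carousel scene [267. 251.] 0.77 [590. -72.]
carousel top [304. 198.] 0.88 [603. -78.]
valley scene [295. 269.] 0.56 [715. -93.]
valley top [306. 165.] 0.82 [707. -85.]
wash_bottle scene [271. 260.] 0.9 [ 656. -123.]
wash_bottle top [324. 178.] 0.62 [ 656. -142.]
screw_bottle scene [176. 289.] 0.88 [ 555. -363.]
screw_bottle scene [216. 324.] 0.68 [ 711. -364.]
screw_bottle scene [176. 238.] 0.66 [ 407. -247.]
screw_bottle top [348. 269.] 0.76 [ 350. -209.]
screw_bottle top [331. 208.] 0.66 [ 551. -164.]
screw_bottle top [380. 173.] 0.59 [ 671. -332.]
jar scene [247. 222.] 0.87 [502. -63.]
jar top [305. 223.] 0.6 [505. -75.]
dropper scene [297. 244.] 0.77 [665. -32.]
beaker top [280. 205.] 0.75 [567.   7.]
beaker top [428. 189.] 0.53 [ 612. -491.]
tip_box scene [399. 175.] 0.87 [656. 488.]
tip_box top [140. 184.] 0.73 [665. 491.]
tip_box top [306. 199.] 0.18 [598. -83.]
dish_stack scene [ 93. 291.] 0.58 [ 364. -505.]
dish_stack top [429. 268.] 0.9 [ 350. -488.]
pipette scene [151. 349.] 0.87 [ 627. -503.]
pipette scene [270. 250.] 0.72 [593. -64.]
pipette top [426. 188.] 0.96 [ 629. -501.]
timer scene [329. 159.] 0.67 [425. 397.]
timer top [164. 255.] 0.84 [415. 399.]
timer top [305. 226.] 0.56 [503. -76.]
1.4 [ 1.98984601  0.42388487 -1.98978822]
```

View pics/scene0.png

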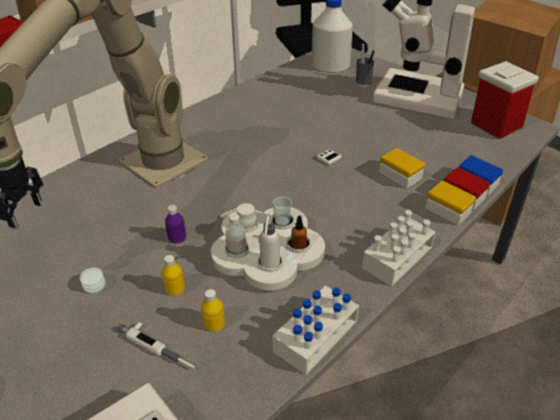

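View pics/top0.png

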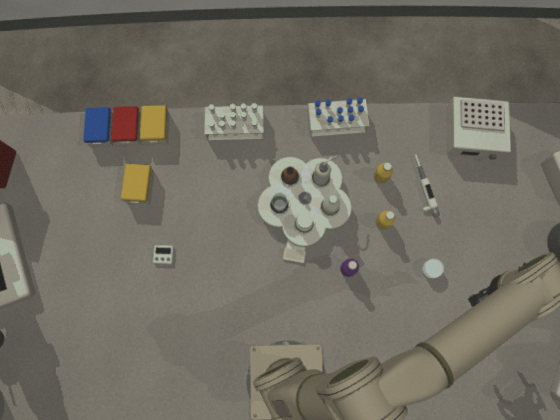

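Candidates: the wash bottle, with the bent spout, is at scene (268,240) and top (322,174). It could be confused with the clear screw bottle at scene (235,237), the purple bottle at (175,225) and the yellow ones at (173,275) and (213,312). I choose the first. Next I'll check it in a close crop with the model outline drawn on, and check IK along the arc.

```bash
cat >> h.py <<'E'
from scipy.spatial.transform import Rotation as Ro
from scipy.optimize import minimize
def outline(c,a,z,n=200):
    out=[]
    for th in np.linspace(0,2*np.pi,n,endpoint=False):
        d=(th-a+np.pi/5)%(2*np.pi/5)-np.pi/5
        r=88*np.cos(d)+np.sqrt(72**2-(88*np.sin(d))**2)
        out.append([c[0]+r*np.cos(th),c[1]+r*np.sin(th),z])
    return np.array(out)
def att(th,tilt,yaw):
    "tool x down, leaning outward by tilt at bearing th; jaws along bearing yaw"
    rad=np.array([np.cos(th),np.sin(th),0]); x=np.array([0,0,-1])*np.cos(tilt)-rad*np.sin(tilt)
    y=np.array([np.cos(yaw),np.sin(yaw),0]); y-=x*(x@y); y/=np.linalg.norm(y)
    return Ro.from_matrix(np.c_[x,y,np.cross(x,y)]).as_rotvec()
E
python3 - <<'E'
from h import *
# fit deck pose to the carousel+vessels-free top mask
manip.get_image("top"); m=manip.regions_of("top","carousel")[0]["pixels"].astype(np.uint8)
print(m.sum())
h=cv2.convexHull(np.argwhere(m)[:,::-1].astype(np.int32))
full=np.zeros_like(m); cs,_=cv2.findContours(m,cv2.RETR_EXTERNAL,cv2.CHAIN_APPROX_NONE)
cv2.drawContours(full,[max(cs,key=cv2.contourArea)],-1,1,-1)
def cost(p):
    q=np.array([proj("top",P) for P in outline(p[:2],p[2],48,80)])
    g=np.zeros((420*4,560*4),np.uint8); cv2.fillPoly(g,[np.round(q*4+1.5).astype(np.int32)],255)
    g=cv2.resize(g,(560,420),interpolation=cv2.INTER_AREA)/255.
    return np.abs(g-full).sum()
best=min((minimize(cost,[597,-76,np.radians(a)],method="Nelder-Mead",options=dict(initial_simplex=[[597+i,-76+j,np.radians(a+k)] for i,j,k in((0,0,0),(10,0,0),(0,10,0),(0,0,8))])) for a in(-40,-50)),key=lambda r:r.fun)
p=best.x; print(p,np.degrees(p[2]),best.fun,full.sum())
s=cv2.imread("pics/scene0.png"); t=cv2.imread("pics/top0.png")
def crop(n,im,x0,y0,w,h,k):
    o=cv2.resize(im[y0:y0+h,x0:x0+w],None,fx=k,fy=k,interpolation=cv2.INTER_CUBIC)
    q=np.array([proj(n,P) for P in outline(p[:2],p[2],48)]); cv2.polylines(o,[np.int32((q-[x0,y0])*k)],True,(0,0,255),1)
    v=p[2]+np.radians(252); q=proj(n,[p[0]+146*np.cos(v),p[1]+146*np.sin(v),33]); cv2.circle(o,tuple(int(z) for z in (q-[x0,y0])*k),6,(0,255,0),2)
    return o
cv2.imwrite("pics/c1.png",np.hstack([crop("scene",s,195,175,140,125,2.8),crop("top",t,245,145,140,125,2.8)]))
c=p[:2]; st=p[2]+np.radians(252)
print(manip.get_joint_positions())
M=Ro.from_rotvec(manip.get_eef_rot()).as_matrix(); print(M.round(2).tolist())
for tilt in(0,.2):
  for yo in("fix",90):
   for y0 in(0,45,90,135,180,225,270,315) if yo=="fix" else (90,-90):
    ok=[]
    for d in range(0,151,25):
        th=st-np.radians(d); yaw=np.radians(y0) if yo=="fix" else th+np.radians(y0)
        j=manip.ik([*(c+146*np.array([np.cos(th),np.sin(th)])),33],att(th,tilt,yaw)); ok.append(None if j is None else np.round(j,1).tolist())
    print(tilt,yo,y0,"ALL" if all(ok) else [bool(o) for o in ok], ok[0],ok[-1])
E
```

```text
4591Traceback (most recent call last):
  File "<stdin>", line 13, in <module>
  File "<stdin>", line 13, in <genexpr>
    res = _minimize_neldermead(fun, x0, args, callback, bounds=bounds,
                               **options)
    fxc = func(xc)
    fx = function(np.copy(x), *(wrapper_args + args))
  File "<stdin>", line 9, in cost
  File "h.py", line 12, in proj
    c,R,t=cal(n); p=R@np.array(P,float)+t; u=p[:2]/p[2]; u=u*(1+c["k1"]*(u@u)); return np.array([u[0]*c["fx"]+c["cx"],u[1]*c["fy"]+c["cy"]])
          ~~~^^^
  File "h.py", line 4, in cal
    c=manip.get_calibration(n); R=cv2.Rodrigues(np.array(c["rvec"],float))[0]; return c,R,np.array(c["tvec"],float).ravel()
ValueError: time passes only in moves, steps and waits
```

```bash
sed -i 's/^def cal/from functools import lru_cache\n@lru_cache\ndef cal/' h.py
cat > fit.py <<'E'
from h import *
def fit(p0):
    manip.get_image("top"); m=manip.regions_of("top","carousel")[0]["pixels"].astype(np.uint8)
    full=np.zeros_like(m); cs,_=cv2.findContours(m,cv2.RETR_EXTERNAL,cv2.CHAIN_APPROX_NONE)
    cv2.drawContours(full,[max(cs,key=cv2.contourArea)],-1,1,-1)
    def cost(p):
        q=np.array([proj("top",P) for P in outline(p[:2],p[2],48,80)])
        g=np.zeros((420*4,560*4),np.uint8); cv2.fillPoly(g,[np.round(q*4+1.5).astype(np.int32)],255)
        return np.abs(cv2.resize(g,(560,420),interpolation=cv2.INTER_AREA)/255.-full).sum()
    p0=np.array(p0); r=minimize(cost,p0,method="Nelder-Mead",options=dict(initial_simplex=p0+np.array([[0,0,0],[10,0,0],[0,10,0],[0,0,.14]])))
    return r.x,r.fun/full.sum()
def crop(n,im,p,x0,y0,w,h,k,mark=None):
    o=cv2.resize(im[y0:y0+h,x0:x0+w],None,fx=k,fy=k,interpolation=cv2.INTER_CUBIC)
    q=np.array([proj(n,P) for P in outline(p[:2],p[2],48)]); cv2.polylines(o,[np.int32((q-[x0,y0])*k)],True,(0,0,255),1)
    if mark is not None: cv2.circle(o,tuple(int(z) for z in (proj(n,mark)-[x0,y0])*k),6,(0,255,0),2)
    return o
E
python3 - <<'E'
from fit import *
p,e=fit([597,-76,np.radians(-43)]); print(p,np.degrees(p[2]),e)
s=cv2.imread("pics/scene0.png"); t=cv2.imread("pics/top0.png")
st=p[2]+np.radians(252); c=p[:2]; mk=[c[0]+146*np.cos(st),c[1]+146*np.sin(st),33]
cv2.imwrite("pics/c1.png",np.hstack([crop("scene",s,p,195,175,140,125,2.8,mk),crop("top",t,p,245,145,140,125,2.8,mk)]))
print(Ro.from_rotvec(manip.get_eef_rot()).as_matrix().round(2).tolist())
for tilt in(0,.2):
  for yo,y0 in [("fix",a) for a in range(0,360,45)]+[("rot",90),("rot",-90)]:
    ok=[]
    for d in range(0,151,30):
        th=st-np.radians(d); yaw=np.radians(y0)+(th if yo=="rot" else 0)
        j=manip.ik([*(c+146*np.array([np.cos(th),np.sin(th)])),33],att(th,tilt,yaw)); ok.append(None if j is None else np.round(j,1).tolist())
    b=[o is not None for o in ok]
    if all(b): print(tilt,yo,y0,ok[0],ok[-1])
    else: print(tilt,yo,y0,"fail",sum(b))
E
```

```text
[585.71268366 -75.29983006  -0.69556853] -39.85314099051237 0.08700971648024175
[[0.0, 0.41, -0.91], [-0.0, -0.91, -0.41], [-1.0, 0.0, -0.0]]
0 fix 0 [0.7, 0.3, -0.5, 2.0, 0.2, 0.9, 0.1] [0.3, 0.7, -0.7, 1.5, 0.5, 1.1, -0.4]
0 fix 45 [0.7, 0.3, -0.6, 2.0, 0.2, 0.9, 0.8] [0.4, 0.7, -0.7, 1.5, 0.5, 1.1, 0.3]
0 fix 90 [0.8, 0.3, -0.6, 2.0, 0.2, 0.9, 1.6] [0.4, 0.7, -0.7, 1.5, 0.5, 1.1, 1.1]
0 fix 135 [1.3, 0.6, -1.2, 2.0, 0.6, 1.1, 2.1] [0.6, 1.0, -1.3, 1.5, 0.9, 1.3, 1.7]
0 fix 180 [-0.8, 0.5, 1.2, 2.1, -0.6, 1.0, -2.4] [0.6, 1.0, -1.3, 1.5, 0.9, 1.3, 2.4]
0 fix 225 [0.5, 0.3, -0.3, 2.0, 0.1, 0.9, -2.2] [-0.8, 0.8, 0.9, 1.6, -0.7, 1.1, -2.0]
0 fix 270 [0.6, 0.3, -0.4, 2.0, 0.1, 0.9, -1.5] [0.3, 0.6, -0.6, 1.5, 0.4, 1.1, -2.0]
0 fix 315 [0.6, 0.3, -0.5, 2.0, 0.2, 0.9, -0.7] [0.3, 0.6, -0.6, 1.5, 0.4, 1.1, -1.2]
0 rot 90 [0.6, 0.3, -0.4, 2.0, 0.2, 0.9, -0.9] [0.6, 1.0, -1.3, 1.5, 0.9, 1.3, 2.0]
0 rot -90 [1.3, 0.6, -1.2, 2.0, 0.6, 1.1, 1.9] [0.3, 0.7, -0.6, 1.5, 0.4, 1.1, -0.9]
0.2 fix 0 [0.8, 0.2, -0.5, 2.1, -0.1, 0.7, 0.4] [0.3, 0.8, -0.7, 1.4, 0.6, 1.3, -0.6]
0.2 fix 45 [0.8, 0.2, -0.5, 2.1, -0.1, 0.7, 1.2] [0.3, 0.8, -0.8, 1.4, 0.7, 1.3, 0.2]
0.2 fix 90 [0.9, 0.2, -0.6, 2.1, -0.0, 0.7, 1.9] [0.3, 0.8, -0.8, 1.4, 0.7, 1.4, 1.0]
0.2 fix 135 [1.4, 0.5, -1.2, 2.1, 0.4, 0.8, 2.3] [0.5, 1.1, -1.3, 1.4, 1.1, 1.6, 1.6]
0.2 fix 180 fail 5
0.2 fix 225 [0.6, 0.2, -0.3, 2.1, -0.1, 0.7, -1.9] [-0.9, 1.0, 1.1, 1.5, -0.7, 1.3, -2.1]
0.2 fix 270 [0.7, 0.2, -0.4, 2.1, -0.1, 0.7, -1.1] [0.2, 0.8, -0.7, 1.4, 0.6, 1.3, -2.1]
0.2 fix 315 [0.8, 0.2, -0.4, 2.1, -0.1, 0.7, -0.4] [0.2, 0.8, -0.7, 1.4, 0.6, 1.3, -1.3]
0.2 rot 90 [0.7, 0.2, -0.4, 2.1, -0.1, 0.7, -0.6] [0.5, 1.1, -1.3, 1.4, 1.1, 1.6, 1.9]
0.2 rot -90 [1.4, 0.5, -1.2, 2.1, 0.4, 0.8, 2.1] [0.2, 0.8, -0.7, 1.4, 0.6, 1.3, -1.1]
```

View pics/c1.png

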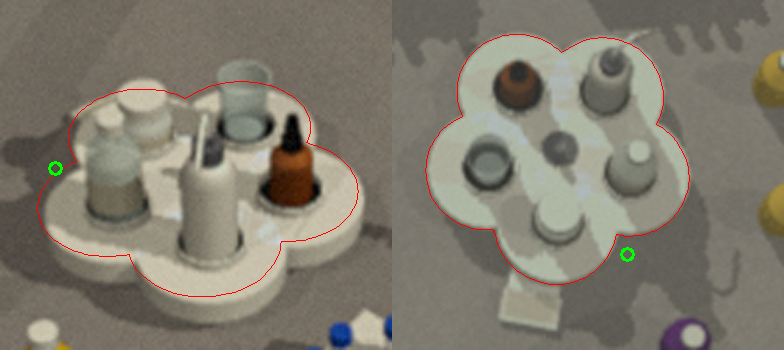

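The crop confirms it: the bottle with the bent spout sits on the petal at bearing about -40°. The front bearing is about 167°, so the deck needs about -153° (clockwise). One sweep in the near valley, at bearing 212°, does that. That valley isn't next to the wash bottle. I'll start with a partial stroke.

```bash
cat > go.py <<'E'
from fit import *
C=np.array([592,-76.]); YAW=np.radians(315); TILT=.12
def pose(deg,r,z): 
    th=np.radians(deg); return [C[0]+r*np.cos(th),C[1]+r*np.sin(th),z],att(th,TILT,YAW)
def arc(a,b,r=147,z=28,feed=70):
    for d in np.linspace(a,b,max(2,int(abs(b-a)/8)+1))[1:]:
        p,o=pose(d,r,z); manip.move_straight(p,o,feed=feed)
        f=np.array(manip.get_force())
        print(round(d),np.round(f,1),end=" ")
        if np.linalg.norm(f)>40: print("FORCE STOP"); return False
    print(); return True
E
python3 - <<'E'
from go import *
manip.close_gripper(20)
p,o=pose(212,165,290); manip.move_ptp(p,o)
p,o=pose(212,165,28); print(manip.move_straight(p,o,feed=150,contact_N=6))
p,o=pose(212,147,28); print(manip.move_straight(p,o,feed=60,contact_N=10), manip.get_force())
arc(212,160)
print(manip.get_time_s(),manip.get_ee_pos())
s=manip.get_image("scene"); t=manip.get_image("top")
p,e=fit([592,-76,np.radians(-92)]) ; print(p,np.degrees(p[2]),e)
cv2.imwrite("pics/a1.png",np.hstack([crop("scene",s,p,165,135,170,165,2.3),crop("top",t,p,225,135,170,165,2.3)]))
E
```

```text
False
False [ 0.01661541 -0.63291595 -0.90031115]
203 [-0.1 -0.1  0.1] 195 [-0.2 -0.2  0.1] 186 [ 0.1 -0.5 -0.3] 177 [-0.   0.6  0. ] 169 [-0.7 -0.4  0.3] 160 [ 0.1 -1.  -0.9] 
9.1833 [453.80953526 -26.11469279  27.94126031]
[587.21498192 -76.21806588  -1.52902961] -87.60694365125148 0.43784481473197645
```

View pics/a1.png

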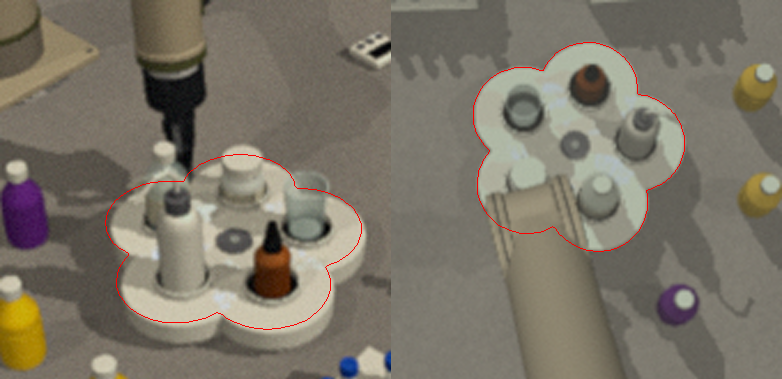

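The deck turned about 48° and everything is upright. I'll continue most of the way and look at the forearm's clearance over the wash bottle.

Run:
```python
from go import *
arc(160,84)
print(manip.get_time_s(),manip.get_ee_pos())
s=manip.get_image("scene"); t=manip.get_image("top")
p,e=fit([588,-76,np.radians(-164)]) ; print(p,np.degrees(p[2]),e)
cv2.imwrite("pics/a2.png",np.hstack([crop("scene",s,p,165,115,170,185,2.3),crop("top",t,p,225,115,170,185,2.3)]))
```

```text
152 [-0.6  0.7 -0.9] 143 [-0.7  0.  -0.1] 135 [0.1 0.7 0.8] 126 [ 0.  -0.3  0.2] 118 [-0.1 -0.5  0.1] 109 [ 0.2 -0.5  0.2] 101 [-0.5 -0.6 -0.4] 92 [-0.2  0.4 -0.7] 84 [-0.5  0.2 -0.2] 
13.5083 [607.02560743  70.19934135  27.85679249]
[590.07661204 -81.44292569  -2.91549768] -167.045712071086 0.6111491896572409
```

View pics/a2.png

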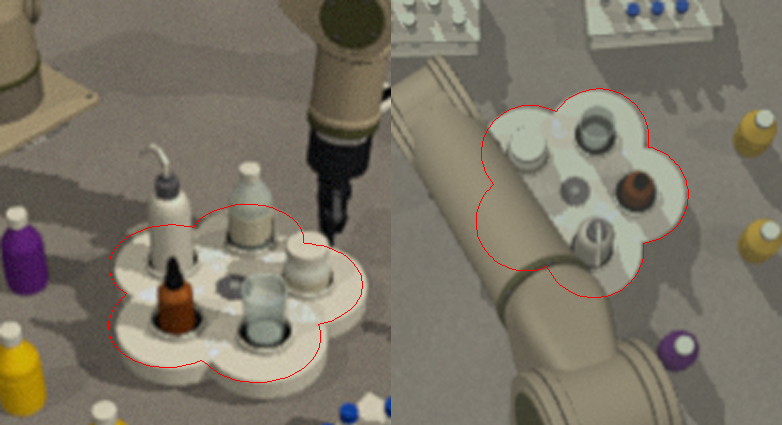

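Run:
```python
from go import *
arc(84,60)
p,o=pose(60,185,28); manip.move_straight(p,o,feed=100)
p,o=pose(60,200,320); manip.move_straight(p,o,feed=200)
manip.move_ptp([480,330,340],att(0,0,YAW))
print(manip.get_time_s(),manip.get_ee_pos())
s=manip.get_image("scene"); t=manip.get_image("top")
p,e=fit([588,-76,np.radians(-190)]) ; print(p,np.degrees(p[2]),e)
for k,z in dict(carousel=0,label=14,wash_bottle=48,valley=33).items():
    for n in("scene","top"):
        for m in manip.mark_of(n,k)[:2]: print(k,n,np.round(m["xy"],1),round(m["confidence"],2),np.round(atz(n,m["xy"],z)[:2]))
for k in("tip_box","dish_stack","pipette","timer"): print(k,[np.round(m["xy"]) for m in manip.mark_of("top",k)[:2]])
cv2.imwrite("pics/a3.png",np.hstack([crop("scene",s,p,165,115,170,185,2.3),crop("top",t,p,225,115,170,185,2.3)]))
```

```text
76 [-0.6 -0.3  0.2] 68 [-0.7  0.2  0.6] 60 [-0.6  0.6  0.8] 
18.375 [481.52525086 328.57541315 339.66910879]
[587.04704927 -74.84245876  -3.29508299] -188.79434845394775 0.028032518384425126
carousel scene [268.3 252.5] 0.68 [596. -74.]
carousel top [305.1 199.9] 0.85 [594. -80.]
label scene [231.1 211.4] 0.58 [400. -36.]
label top [291.4 252.7] 0.69 [411. -28.]
wash_bottle scene [148.4 349.7] 0.7 [ 658. -524.]
wash_bottle scene [250.7 220.5] 0.63 [503. -50.]
wash_bottle top [303.5 222.4] 0.77 [506. -70.]
valley scene [226.  237.4] 0.9 [ 492. -137.]
valley top [321.1 232.6] 0.92 [ 473. -128.]
tip_box []
dish_stack [array([428., 271.])]
pipette [array([426., 189.])]
timer [array([164., 254.])]
```

View pics/a3.png

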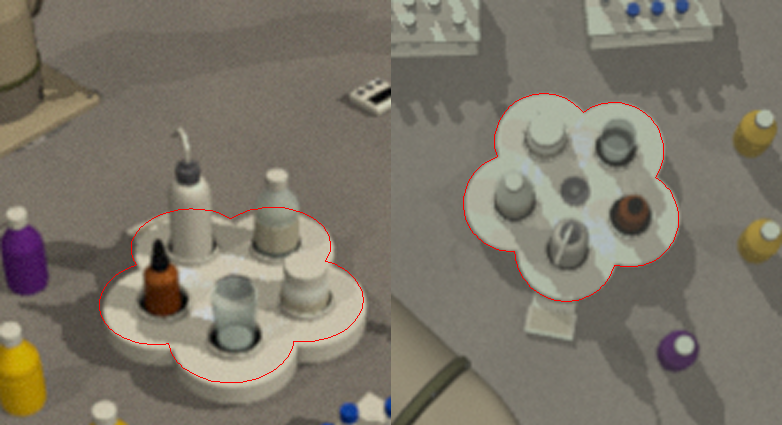

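The wash bottle is at bearing about 171° and the front at about 167–170°, so it is roughly 2–6 mm off the line with 18 mm allowed. The top crop shows it directly behind the label holder at (551,318). The tip box wasn't detected from above, so I'll check it in the scene view and then hand in.

Run:
```python
from go import *
manip.get_image("scene")
for k in("tip_box","timer","dish_stack","pipette"): print(k,[(np.round(m["xy"]),round(m["confidence"],2)) for m in manip.mark_of("scene",k)[:2]])
print(manip.get_force(),manip.get_time_s()); manip.hand_in()
```

```text
tip_box [(array([399., 177.]), 0.62)]
timer [(array([327., 159.]), 0.52)]
dish_stack [(array([ 94., 290.]), 0.97), (array([401., 177.]), 0.27)]
pipette [(array([152., 346.]), 0.96)]
[ 0.48735512 -0.53264535  0.16207164] 19.425
the job is handed in; nothing more can be done
```

I turned the carousel about 150° clockwise in one sweep, pushing with the shut fingers in a rim valley. Then I took the hand away and handed the job in at 19.4 s; no verdict is reported.

- **Alignment:** the last fit put the wash bottle's petal at bearing 171°. The front came out at 167–170° depending on how I measured the label holder, so the bottle is about 2–6 mm off the front line, with 18 mm allowed.
- **Vessels:** all five looked upright in their pockets in both views. The force readings, taken about every 8° along the sweep, stayed within about 1.5 N.
- **Bench items:** the timer, dish stack, pipette and tip box show within about 3 pixels of their starting positions.
- **Checks that disagreed:**
  - The detector missed the tip box in the last top view, so I confirmed it in the scene view only.
  - The position estimates from the two cameras differed by about 10 mm for the label holder and the carousel axis, and by 20 mm in y for the wash bottle.

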